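Fill the casting carrier and hold it up level

TASK

Set the two stepped plaster castings from the drying board gently upright into the two empty compartments of the carrier, so that the row is full with one in each, while the carrier stands on the table. Then lift the full carrier by its handle straight up, about 10 cm clear of the table, keeping it level, and finish while holding it there, level and still; leave the other things where they are.

Things in the scene. Friction and masses are not known exactly. Their poses are not given: they have to be found in the camera images.
- carrier: loose plywood tray on the table, 82 x 390 mm (its x by y), base 12 mm thick. Origin: centre of the underside; z up, y along the row. Four compartments in a row at y = -154, -78, 78, 154 mm, inside 70 x 70 mm, parted by 6 mm strips 12 mm high above their floors; a handle in the middle. About 0.3 kg empty, 0.6 to 1.0 kg with four castings; balances under the handle when full
- handle (a point): middle of the carrier's handle bar, 137 mm above the carrier's underside. The bar runs along the carrier's x: 90 mm long, 18 mm thick along the carrier's y, 26 mm high (its top 150 mm above the underside), on two posts 12 mm wide (along x) at its ends, 60 mm clear between them.
- place0 (a point): centre of the floor of the carrier's compartment at y = -154 mm (12 mm above the carrier's underside)
- place1 (a point): centre of the floor of the carrier's compartment at y = -78 mm (12 mm above the carrier's underside)
- place2 (a point): centre of the floor of the carrier's compartment at y = 78 mm (12 mm above the carrier's underside)
- place3 (a point): centre of the floor of the carrier's compartment at y = 154 mm (12 mm above the carrier's underside)
- cast0: white plaster casting, round and stepped: foot 54 mm in diameter and 14 mm high, then a straight stem 44 mm in diameter up to 70 mm; about 0.12 kg, fragile. Origin: centre of its underside; z up. All four are alike; two already stand in compartments of the carrier and two stand on the drying board, which is which varies
- cast1: white plaster casting, round and stepped: foot 54 mm in diameter and 14 mm high, then a straight stem 44 mm in diameter up to 70 mm; about 0.12 kg, fragile. Origin: centre of its underside; z up. All four are alike; two already stand in compartments of the carrier and two stand on the drying board, which is which varies
- cast2: white plaster casting, round and stepped: foot 54 mm in diameter and 14 mm high, then a straight stem 44 mm in diameter up to 70 mm; about 0.12 kg, fragile. Origin: centre of its underside; z up. All four are alike; two already stand in compartments of the carrier and two stand on the drying board, which is which varies
- cast3: white plaster casting, round and stepped: foot 54 mm in diameter and 14 mm high, then a straight stem 44 mm in diameter up to 70 mm; about 0.12 kg, fragile. Origin: centre of its underside; z up. All four are alike; two already stand in compartments of the carrier and two stand on the drying board, which is which varies
- board: fixed plywood drying board lying on the table beyond the carrier, 80 x 300 x 12 mm; origin: centre of its underside
- disc: bystander: flat plaster disc casting, 48 mm in diameter, 22 mm high, on the drying board between the castings; stays there
- tape: bystander: roll of paper tape lying flat, 90 mm in diameter, 45 mm high
- cup: bystander: dark rubber mixing cup, 90 mm across the rim, 100 mm high
- brush: bystander: brush lying on the table, beyond the drying board
- spatula: bystander: spatula lying on the table, beyond the drying board
- bottle: bystander: white bottle, 70 mm in diameter, 170 mm high
- carton: bystander: cardboard box 90 x 110 x 70 mm
Things that resemble listed ones, but are neither listed nor needed, are in the scene too. Leave any green look-alike of the cast1 alone.

How it is judged:
By the outcome, as a careful person would: the job done as asked, in the order asked, and still so for the second after the job is handed in, while the arm keeps its last pose, push and grip.
It also fails if it takes over 67 s, if anything falls off the work surface, if the arm or the gripper's body presses on something with over 40 N, if the wrist force passes 120 N, or if a joint passes its speed limit or range.

ROBOT

A 6-joint arm with a two-finger parallel gripper is mounted at the origin on the work surface. World frame = base frame: x ahead of the robot, y to its left, z up, the work surface at z = 0. Lengths are in m, angles in degrees, forces in N, time in s.
With the tool pointing down it reaches from about 0.25 to 0.775 m from the base axis. Payload 8.9 kg.
Tool frame: the origin (TCP) lies on the centre line of the jaws, within the pads' length; the fingertips stand 22 mm ahead of it and the grasp point (between the pads) lies 3 mm ahead of it (robot.nose_length is the distance from the TCP to the fingertips, in m); y points along the fingers, z is the direction in which the jaws open and shut, and the axes are right-handed (so a half turn about y gives the same grasp; the last joint's range is limited). The gripper opens to 85 mm and grips with 20 to 120 N. Pads are 22 mm wide; open, the fingers measure 114 mm over their backs; the gripper's body (76 mm by 85 mm) begins 54 mm behind the grasp point. The pads swing forward as they close: fully open they stand 13 mm farther back than shut.
Start: joints at [-81.091, 16.656, -8.789, 64.555, 0, 82.019], TCP at [0.153, -0.502, 0.253] pointing down, gripper open.
Joint ranges: [-144.48, 144.48], [-52.06, 99.96], [-74.48, 78.29], [-112.23, 115.85], [-86.99, 84.42], [-180, 180]. Speed limits (degrees/s): [127.2, 127.2, 159.86, 180, 180, 180].

INTERFACE

Orientations are given as a 3x3 rotation matrix whose columns are the frame's x, y, z axes.
In Python, from bench import robot gives the robot as it stands. The module is installed in compiled form; this text tells all that it offers.
- The arm moves only by the tool play_rows, never from a script. Its argument "commands" is a list of rows, each an object with "grip": the gripper's target within -1 to 1 (fully open at 1, half-way at 0, shut at -1); "translation": the shift along the tool's x, y, z in mm, a list of three; "rotation": the turn, a rotation vector about the tool's x, y, z in rad, a list of three. In form: [{"grip": grip, "translation": [dx, dy, dz], "rotation": [wx, wy, wz]}, ...]. A call has exactly 8 rows; each row is the pose to reach, as a shift and turn from the pose measured when the call began, along the tool's axes at that moment; what a row does not reach only later rows make up. A row lasts 1/8 s, in which the tool goes at most 62.5 mm and 10.7 degrees, less where a joint would pass 70% of its speed; a pose out of reach is approached as far as the arm can. A call with a gripper value outside its range is refused whole. The fingers move at their own pace and stop on an object; the grip force is fixed at half the most. Time passes only in rows, so rows that repeat a pose let the fingers close, or fill a call up. It gives the time, the measured TCP pose, the force and the opening at its end, in the units of the state.
- robot.get_obs(): the state, without advancing time (a new reading comes with each control period).
- robot.camera(name): name is "scene" or "top" or "wrist"; returns a dict with "img" (384x512x3 uint8, red, green, blue), "fovy" (degrees; the focal length in pixels is half the picture's height over the tangent of half this angle, whatever the lens; pixels are square), "cx", "cy" (the principal point, pixels), "pose" (4x4, takes a point from camera to world coordinates). Camera axes: x right, y down, z forward; pixel columns grow to the right and rows downward; lengths in m; the calibration is good to about 2 mm. The wrist camera is an equidistant fisheye: a pixel r from the principal point sees the ray r / f radians off the axis. A picture is of the moment at which its call begins. There is no depth.
- robot.hand_in(): hands the job in, once; it reports no verdict.
Trained networks look in the newest picture that a camera, given by its name, has taken for a name from the list of things; names that differ only in an ending like _2 or _b are one class to them, and where a whole thing is asked for, a point or a joint stands for the part that bears it (a point fixed in the world has none). Each returns a list of dicts, best first, with "conf" (0 to 1); they miss things now and then, are a little off and sometimes report something else, mostly with a low value. They report only what shows in the picture. A call takes as long as a camera call. They do not tell look-alikes from the thing itself.
- robot.boxes_of(camera, query): "xy" ([column, row] as shares, 0 to 1, of the picture: columns of its width, rows of its height, amid what is visible of it).
The state is a dict: "time_s": time; "joints": joint angles; "dq": joint speeds; "tau": joint torques, N m; "eef_pos": TCP position; "ee_rot": TCP orientation; "contact_force": force on the tool from outside, world axes, zero at the start; "ft_torque": the same for the moment, N m; "width": finger opening in m.
Only numpy, scipy, OpenCV 4.12 (cv2) and the standard library are available. Lean on these libraries where they do the work, as an engineer would, in place of code of your own. Each camera call takes 0.05 s, during which the arm holds its last target.

## Working session

There is one attempt and no reset: what is moved stays moved. The work goes in short steps, Python scripts to look and compute and a tool call to move; the robot and the scene stay as the last step left them, time stands still between calls to the robot, and variables do not carry over. Pictures are saved under pics/ and viewed, and the job is handed in when it is done.

Besides the shell and the picture viewer there is one more tool, called after "Emit:" as name(argument=value, ...) on one line, values as JSON. play_rows: Moves the arm, as the interface text tells. Its arguments: {"type":"object","properties":{"commands":{"type":"array","items":{"type":"object","properties":{"grip":{"type":"number"},"translation":{"type":"array","items":{"type":"number"}},"rotation":{"type":"array","items":{"type":"number"}}}}}},"required":["commands"]}

```bash
mkdir -p pics; ls; cat > h.py <<'E'
import numpy as np,cv2
from bench import robot
def snap(n,fn,crop=None,scale=1):
    c=robot.camera(n)
    im=c['img'][:,:,::-1].copy()
    np.savez('cam_'+n+'.npz',img=c['img'],fovy=c['fovy'],cx=c['cx'],cy=c['cy'],pose=c['pose'])
    if crop: im=im[crop[1]:crop[3],crop[0]:crop[2]]
    if scale!=1: im=cv2.resize(im,None,fx=scale,fy=scale,interpolation=cv2.INTER_CUBIC)
    cv2.imwrite('pics/'+fn,im); return c
def ray(c,u,v):
    f=192/np.tan(np.radians(float(c['fovy'])/2)); d=np.array([(u-c['cx'])/f,(v-c['cy'])/f,1.]); P=np.array(c['pose'])
    return P[:3,3],P[:3,:3]@d
def at(c,u,v,z):
    o,d=ray(c,u,v); return o+d*(z-o[2])/d[2]
def proj(c,p):
    f=192/np.tan(np.radians(float(c['fovy'])/2)); P=np.array(c['pose']); q=P[:3,:3].T@(np.array(p)-P[:3,3]); return f*q[0]/q[2]+c['cx'],f*q[1]/q[2]+c['cy']
E
python3 - <<'E'
from h import *
for n in('scene','top','wrist'):
    c=snap(n,n+'0.png',scale=1.5); print(n,c['fovy'],c['cx'],c['cy'],np.round(c['pose'],3).tolist())
o=robot.get_obs(); print(o); print(robot.nose_length)
for n in('scene','top'):
  for q in('carrier','handle','cast0','cast1','board','disc','place0','place3'):
    print(n,q,[(round(r['conf'],2),np.round(np.array(r['xy'])*[512,384],1).tolist()) for r in robot.boxes_of(n,q)])
E
```

```text
pics
scene 49.59570032407018 265.35818636587913 201.4926929255437 [[0.083, 0.842, -0.534, 1.21], [0.997, -0.068, 0.049, -0.046], [0.005, -0.536, -0.844, 1.102], [0.0, 0.0, 0.0, 1.0]]
top 49.79043251727738 254.02510437453736 189.3705761205198 [[-0.002, -0.988, 0.152, 0.368], [-1.0, 0.003, 0.004, 0.009], [-0.004, -0.152, -0.988, 1.261], [0.0, 0.0, 0.0, 1.0]]
wrist 65.70646984690485 259.22001856568994 190.22450781761643 [[0.291, -0.903, -0.316, 0.233], [-0.957, -0.275, -0.095, -0.477], [-0.001, 0.33, -0.944, 0.373], [0.0, 0.0, 0.0, 1.0]]
{'time_s': 0.15, 'joints': array([-8.10900875e+01,  1.66822978e+01, -8.81877435e+00,  6.45556039e+01,
       -3.19161363e-04,  8.20193825e+01]), 'dq': array([-0.09702283, -0.04908722,  0.13488803, -0.0615758 , -0.01759547,
       -0.02362541]), 'tau': array([ 1.29696615e-03, -5.37368917e+01,  3.31521857e+01,  1.15236203e-02,
       -2.02736887e-04,  1.36107931e-05]), 'eef_pos': array([ 0.15249707, -0.50205271,  0.2528725 ]), 'ee_rot': array([[-9.56861629e-01, -1.58709357e-04,  2.90543969e-01],
       [-2.90543982e-01,  9.76385153e-04, -9.56861140e-01],

[... 491 characters left out ...]
]), (0.64, [202.8, 185.9])]
scene board [(0.72, [282.3, 243.7]), (0.34, [380.4, 202.6])]
scene disc [(0.59, [277.3, 236.5]), (0.56, [309.7, 234.2])]
scene place0 [(0.96, [249.7, 187.8]), (0.37, [111.5, 176.8])]
scene place3 [(0.96, [249.7, 187.8]), (0.37, [111.5, 176.8])]
top carrier [(0.74, [262.7, 221.7])]
top handle [(0.86, [262.8, 220.5])]
top cast0 [(0.83, [271.9, 159.6]), (0.81, [239.6, 222.4]), (0.68, [317.5, 222.4]), (0.62, [211.4, 153.7])]
top cast1 [(0.83, [271.9, 159.6]), (0.81, [239.6, 222.4]), (0.68, [317.5, 222.4]), (0.62, [211.4, 153.7])]
top board [(0.95, [236.2, 159.8])]
top disc [(0.51, [245.0, 163.0])]
top place0 [(0.64, [262.5, 221.4])]
top place3 [(0.64, [262.5, 221.4])]
```

View pics/scene0.png

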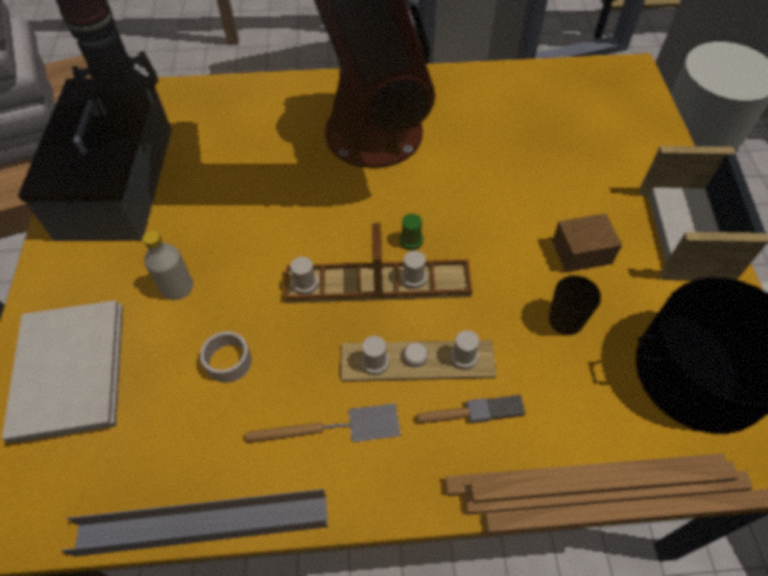

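View pics/top0.png

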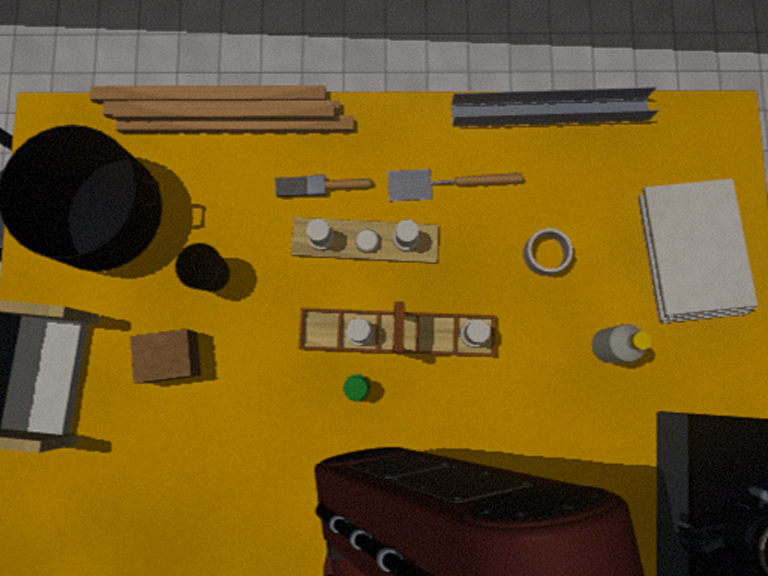

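```bash
python3 - <<'E'
from h import *
d=np.load('cam_top.npz'); im=d['img'][120:280,150:370,::-1]
cv2.imwrite('pics/topc.png',cv2.resize(im,None,fx=3.6,fy=3.6,interpolation=cv2.INTER_CUBIC))
d=np.load('cam_scene.npz'); im=d['img'][110:280,160:380,::-1]
cv2.imwrite('pics/scec.png',cv2.resize(im,None,fx=3.5,fy=3.5,interpolation=cv2.INTER_CUBIC))
E
```

```text
(no output)
```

View pics/topc.png

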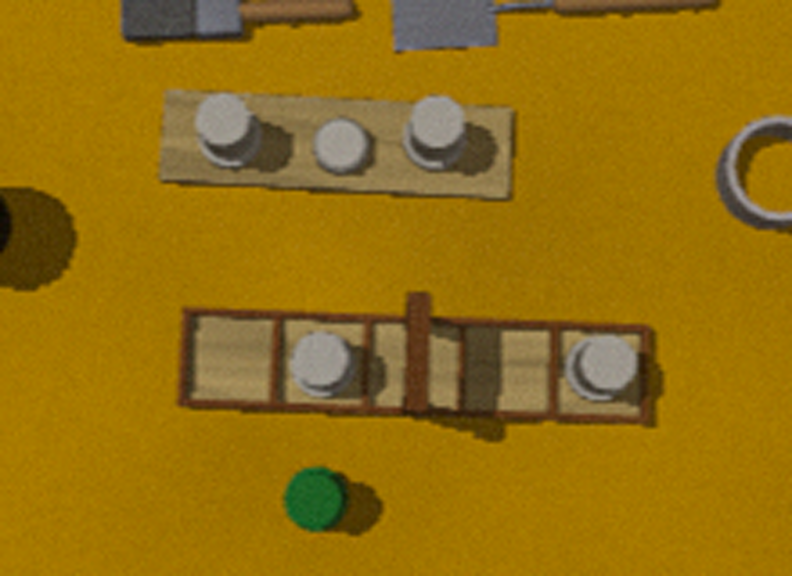

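View pics/scec.png

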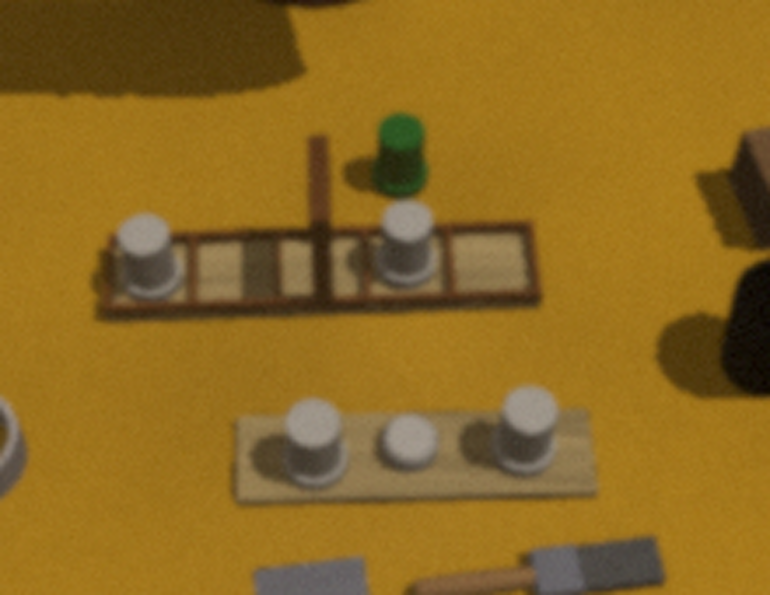

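The drying-board castings are white ones at top-crop pixels (225,121) and (438,122). Castings already in the carrier are at (322,360) and (610,363). The green look-alike at (315,498) stands on the table and stays. The empty compartments are the far-left one (+y end) and the one just right of the handle.

```bash
cat > m.py <<'E'
from h import *
T=np.load('cam_top.npz');S=np.load('cam_scene.npz')
t=lambda u,v,z:at(T,u/3.6+150-.36,v/3.6+120-.36,z)
s=lambda u,v,z:at(S,u/3.5+160-.36,v/3.5+110-.36,z)
r=lambda p:np.round(p[:2]*1000,1)
E
python3 - <<'E'
from m import *
for n,a,b in(('A',(225,121),(529,410)),('B',(438,122),(313,424)),('C+',(322,360),(407,221)),('C-',(610,363),(145,235))):
    print(n,r(t(*a,.082)),r(s(*b,.082)))
print('disc',r(t(341,144,.034)),r(s(409,438,.034)))
print('handle ends top z.15', r(t(418,294,.15)),r(t(416,410,.15)), r(s(318,137,.15)))
print('rim corners z.024',[r(t(*p,.024)) for p in((182,308),(651,326),(655,422),(180,405))])
print('board z.012',[r(t(*p,.012)) for p in((167,90),(514,108),(510,199),(160,180))])
print('rim scene',[r(s(*p,.024)) for p in((108,235),(533,224),(540,296),(98,310))])
E
```

```text
A [656.7 135.5] [659.6 133.4]
B [655.3 -37.4] [658.3 -39.6]
C+ [462.4  56.1] [465.3  54.2]
C- [ 459.4 -171.7] [ 462.2 -172.4]
disc [648.3  42.6] [651.8  39. ]
handle ends top z.15 [506.4 -18.5] [419.6 -16.5] [421.8 -18.7]
rim corners z.024 [array([510.8, 175.6]), array([ 494.6, -215.5]), array([ 415.1, -216.4]), array([430.1, 175.8])]
board z.012 [array([701.5, 193.4]), array([ 684.5, -105.6]), array([ 604.9, -100.9]), array([622.3, 197.9])]
rim scene [array([ 417. , -213.2]), array([435.6, 174.8]), array([514.5, 169.7]), array([ 498. , -220.9])]
```

View wrist.

View pics/wrist0.png

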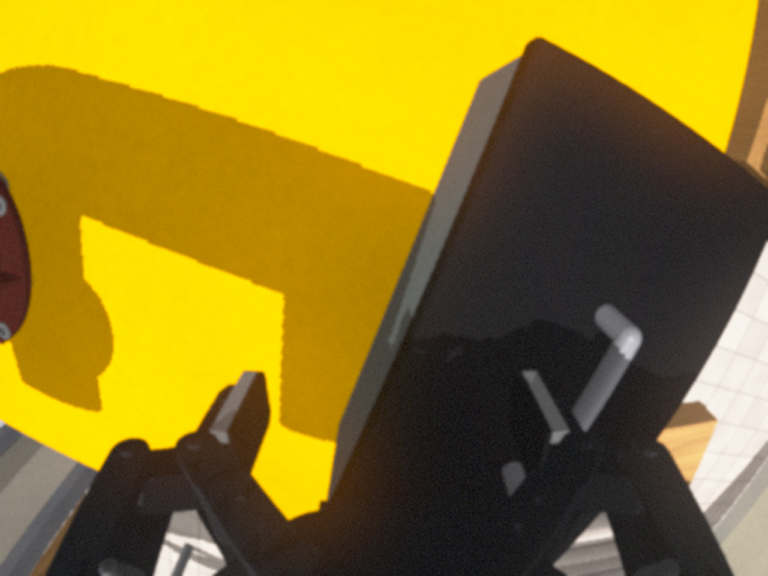

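```bash
cat > go.py <<'E'
import sys
from h import *
# usage: go.py x y z angle_deg(of tool x)  -> shift/turn from the measured pose
def go(x,y,z,a):
    o=robot.get_obs();R=np.array(o['ee_rot']);a=np.radians(a)
    tx=np.array([np.cos(a),np.sin(a),0]);ty=np.array([0,0,-1.]);Rt=np.column_stack([tx,ty,np.cross(tx,ty)])
    rv=cv2.Rodrigues(R.T@Rt)[0].ravel()
    d=R.T@(np.array([x,y,z])-o['eef_pos'])*1000
    print('t',round(o['time_s'],2),'pos',np.round(o['eef_pos']*1000,1),'w',round(o['width']*1000,1),'F',np.round(o['contact_force'],1),'j',np.round(o['joints'],0))
    print('  shift',np.round(d,1),'turn',np.round(rv,3),np.degrees(np.linalg.norm(rv)).round(1))
if __name__=='__main__': go(*map(float,sys.argv[1:]))
E
python3 go.py .5 -.2 .3 90; python3 go.py .6 .12 .28 90;  python3 - <<'E'
from m import *
print(at(T,625/1.5,345/1.5,.15),at(T,660/1.5,415/1.5,.15),at(T,660/1.5,415/1.5,.0))
print(at(T,370/1.5,388/1.5,.0))
E
```

```text
t 0.95 pos [ 152.5 -502.3  253.3] w 85.3 F [-0.6  0.2  0.7] j [-81.  17.  -9.  65.  -0.  82.]
  shift [-420.3  -46.7 -188.3] turn [-0.     1.866 -0.   ] 106.9
t 0.95 pos [ 152.5 -502.3  253.3] w 85.3 F [-0.6  0.2  0.7] j [-81.  17.  -9.  65.  -0.  82.]
  shift [-609.   -26.7 -465.5] turn [-0.     1.866 -0.   ] 106.9
[ 0.42797861 -0.42108671  0.15      ] [ 0.30570852 -0.47467172  0.15      ] [ 0.29726801 -0.53999702  0.        ]
[0.35153341 0.03626586 0.        ]
```

Emit:
play_rows(commands=[{"grip": 1,"translation": [0,-55,0],"rotation": [0,0,0]},{"grip": 1,"translation": [-40,-65,-30],"rotation": [0,0.18,0]},{"grip": 1,"translation": [-90,-60,-65],"rotation": [0,0.36,0]},{"grip": 1,"translation": [-135,-60,-100],"rotation": [0,0.54,0]},{"grip": 1,"translation": [-183,-60,-137],"rotation": [0,0.72,0]},{"grip": 1,"translation": [-231,-60,-174],"rotation": [0,0.9,0]},{"grip": 1,"translation": [-279,-60,-211],"rotation": [0,1.08,0]},{"grip": 1,"translation": [-327,-60,-248],"rotation": [0,1.26,0]}])

```text
time_s: 1.95
eef_pos: [0.336, -0.2291, 0.3134]
ee_rot: [[-0.683, 0.038, -0.73], [0.731, 0.037, -0.682], [0.001, -0.999, -0.053]]
contact_force: [-0.6, -1.5, -0.2]
width: 0.0853
```

```bash
python3 go.py .658 .1345 .26 90
```

```text
t 1.95 pos [ 336.  -229.1  313.4] w 85.3 F [-0.6 -1.5 -0.2] j [-47.   2. -18.  70.   3. 180.]
  shift [  45.8   79.2 -480. ] turn [0.05  0.751 0.021] 43.2
```

```bash
python3 go.py .658 .1345 .26 -90
```

```text
t 1.95 pos [ 336.  -229.1  313.4] w 85.3 F [-0.6 -1.5 -0.2] j [-47.   2. -18.  70.   3. 180.]
  shift [  45.8   79.2 -480. ] turn [ 0.027 -2.39  -0.063] 137.0
```

Emit:
play_rows(commands=[{"grip": 1,"translation": [5,3,-50],"rotation": [0.002,-0.18,-0.005]},{"grip": 1,"translation": [10,8,-105],"rotation": [0.004,-0.36,-0.01]},{"grip": 1,"translation": [15,13,-160],"rotation": [0.006,-0.54,-0.015]},{"grip": 1,"translation": [20,18,-215],"rotation": [0.008,-0.72,-0.02]},{"grip": 1,"translation": [26,23,-270],"rotation": [0.01,-0.9,-0.024]},{"grip": 1,"translation": [31,28,-325],"rotation": [0.012,-1.08,-0.028]},{"grip": 1,"translation": [36,33,-380],"rotation": [0.014,-1.26,-0.033]},{"grip": 1,"translation": [41,38,-430],"rotation": [0.016,-1.44,-0.038]}])

```text
time_s: 2.95
eef_pos: [0.6244, 0.0971, 0.2983]
ee_rot: [[-0.809, 0.002, 0.587], [-0.587, 0.026, -0.809], [-0.017, -1.0, -0.02]]
contact_force: [1.2, -1.0, 0.7]
width: 0.0854
```

```bash
python3 go.py .658 .1345 .22 -90
```

```text
t 2.95 pos [624.4  97.1 298.3] w 85.4 F [ 1.2 -1.   0.7] j [  1.  28.  14.  77.   1. 146.]
  shift [-47.8  79.3  -9. ] turn [ 0.01  -0.943 -0.025] 54.1
```

Emit:
play_rows(commands=[{"grip": 1,"translation": [-8,10,-2],"rotation": [0.002,-0.17,-0.004]},{"grip": 1,"translation": [-16,23,-3],"rotation": [0.003,-0.34,-0.008]},{"grip": 1,"translation": [-24,36,-5],"rotation": [0.005,-0.51,-0.012]},{"grip": 1,"translation": [-32,50,-6],"rotation": [0.007,-0.68,-0.017]},{"grip": 1,"translation": [-40,65,-8],"rotation": [0.009,-0.84,-0.022]},{"grip": 1,"translation": [-48,79,-9],"rotation": [0.01,-0.943,-0.025]},{"grip": 1,"translation": [-48,79,-9],"rotation": [0.01,-0.943,-0.025]},{"grip": 1,"translation": [-48,79,-9],"rotation": [0.01,-0.943,-0.025]}])

```text
time_s: 3.95
eef_pos: [0.6582, 0.1344, 0.2208]
ee_rot: [[-0.002, 0.0, 1.0], [-1.0, 0.0, -0.002], [-0.0, -1.0, 0.0]]
contact_force: [-0.2, 0.5, 0.1]
width: 0.0856
```

```bash
python3 go.py .658 .1345 .22 -90; python3 - <<'E'
from h import *
c=snap('wrist','w1.png',scale=1.5);print(c['cx'],c['cy'],np.round(c['pose'],3).tolist())
E
```

```text
t 3.95 pos [658.2 134.4 220.8] w 85.6 F [-0.2  0.5  0.1] j [ 5. 34. 14. 70.  0. 95.]
  shift [-0.1  0.8 -0.2] turn [-0.    -0.002 -0.   ] 0.1
259.22001856568994 190.22450781761643 [[1.0, -0.002, -0.002, 0.657], [-0.002, -0.944, -0.329, 0.219], [-0.001, 0.329, -0.944, 0.341], [0.0, 0.0, 0.0, 1.0]]
```

View pics/w1.png

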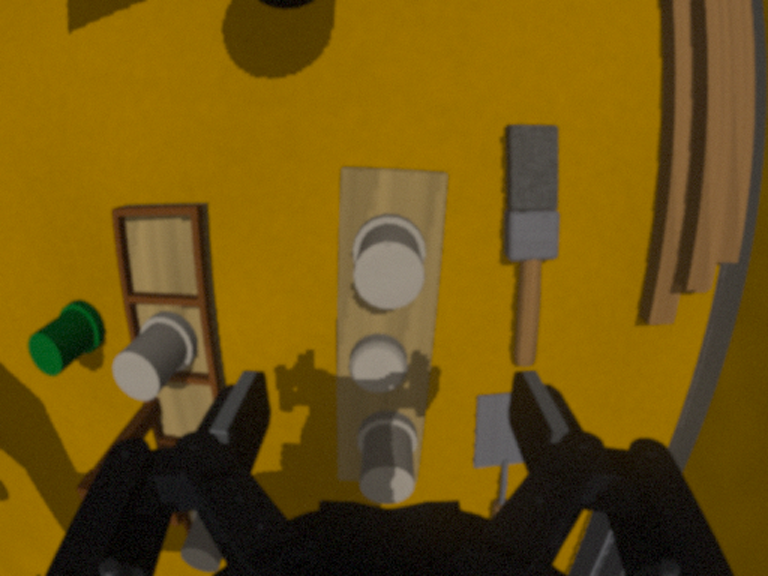

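Wrist view: casting A's top is at (388,276) in the 1.5x picture, the disc at (378,362), casting B's top at (386,480), carrier casting's top at (137,372) and green look-alike at (47,353). I measure from these.

```bash
cat >> h.py <<'E'
def wat(c,u,v,z):
    f=192/np.tan(np.radians(float(c['fovy'])/2)); x,y=u-c['cx'],v-c['cy'];r=np.hypot(x,y);th=r/f
    d=np.array([np.sin(th)*x/r,np.sin(th)*y/r,np.cos(th)]);P=np.array(c['pose']);d=P[:3,:3]@d;o=P[:3,3]
    return o+d*(z-o[2])/d[2]
E
python3 - <<'E'
from h import *
c=np.load('cam_wrist.npz')
for n,u,v,z in (('A',388,276,.082),('B',386,480,.082),('disc',378,362,.034),('C+',137,372,.082),('railcorner',114,209,.024),('rc2',206,205,.024),('part1 L',130,299,.024),('part1 R',202,299,.024)):
    print(n,np.round(wat(c,u/1.5-.17,v/1.5-.17,z)*1000,1))
E
```

```text
A [656.2 135.2  82. ]
B [654.  -32.6  82. ]
disc [647.9  48.8  34. ]
C+ [465.2  59.9  82. ]
railcorner [431.5 175.7  24. ]
rc2 [518.3 173.6  24. ]
part1 L [433.4  97.   24. ]
part1 R [505.2  97.6  24. ]
```

Emit:
play_rows(commands=[{"grip": 1,"translation": [0,35,-1],"rotation": [0,0,0]},{"grip": 1,"translation": [0,80,-1],"rotation": [0,0,0]},{"grip": 1,"translation": [0,125,-1],"rotation": [0,0,0]},{"grip": 1,"translation": [0,150,-1],"rotation": [0,0,0]},{"grip": 1,"translation": [0,158,-1],"rotation": [0,0,0]},{"grip": 1,"translation": [0,158,-1],"rotation": [0,0,0]},{"grip": -1,"translation": [0,158,-1],"rotation": [0,0,0]},{"grip": -1,"translation": [0,158,-1],"rotation": [0,0,0]}])

```text
time_s: 5.0
eef_pos: [0.6581, 0.1345, 0.0643]
ee_rot: [[-0.002, 0.002, 1.0], [-1.0, 0.0, -0.002], [-0.0, -1.0, 0.002]]
contact_force: [-0.7, 0.6, -0.4]
width: 0.0519
```

Emit:
play_rows(commands=[{"grip": -1,"translation": [0,0,0],"rotation": [0,0,0]},{"grip": -1,"translation": [0,0,0],"rotation": [0,0,0]},{"grip": -1,"translation": [0,0,0],"rotation": [0,0,0]},{"grip": -1,"translation": [0,0,0],"rotation": [0,0,0]},{"grip": -1,"translation": [0,0,0],"rotation": [0,0,0]},{"grip": -1,"translation": [0,-5,0],"rotation": [0,0,0]},{"grip": -1,"translation": [0,-15,0],"rotation": [0,0,0]},{"grip": -1,"translation": [0,-30,0],"rotation": [0,0,0]}])

```text
time_s: 6.0
eef_pos: [0.6577, 0.1344, 0.0948]
ee_rot: [[-0.002, 0.002, 1.0], [-1.0, 0.0, -0.002], [-0.0, -1.0, 0.002]]
contact_force: [-0.1, 0.5, -2.1]
width: 0.042
```

```bash
python3 go.py .472 .133 .13 -90; python3 - <<'E'
from h import *
c=snap('scene','s2.png',crop=(160,90,380,260),scale=3.5)
c=snap('wrist','w2.png',scale=1.5)
E
```

```text
t 6.0 pos [657.7 134.4  94.8] w 42.0 F [-0.1  0.5 -2.1] j [ 5. 39.  3. 54.  0. 95.]
  shift [   1.8  -35.5 -185.6] turn [-0.002 -0.002 -0.   ] 0.2
```

View pics/s2.png

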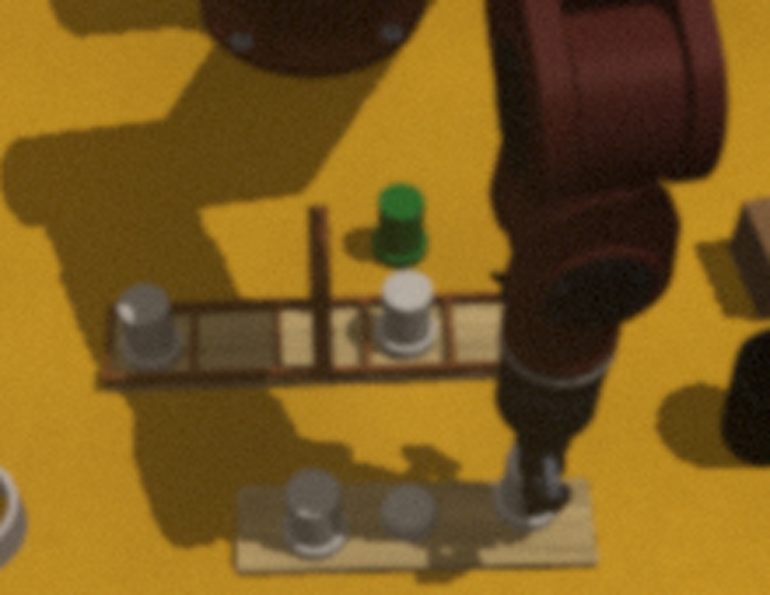

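View pics/w2.png

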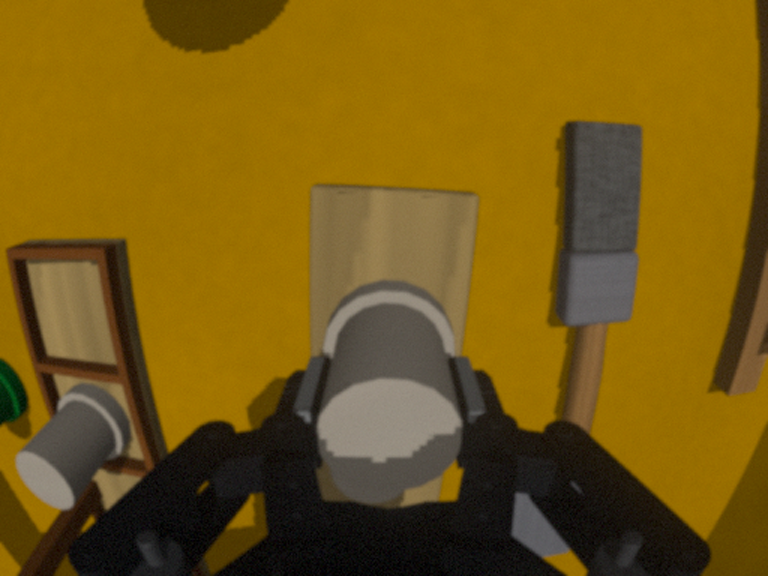

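Casting A is held upright between the pads (wrist view, top at (388,435)). I'm carrying it over the +y end compartment.

Emit:
play_rows(commands=[{"grip": -1,"translation": [0,-15,-10],"rotation": [0,0,0]},{"grip": -1,"translation": [0,-30,-40],"rotation": [0,0,0]},{"grip": -1,"translation": [1,-36,-80],"rotation": [0,0,0]},{"grip": -1,"translation": [1,-36,-120],"rotation": [0,0,0]},{"grip": -1,"translation": [2,-36,-155],"rotation": [0,0,0]},{"grip": -1,"translation": [2,-36,-178],"rotation": [0,0,0]},{"grip": -1,"translation": [2,-36,-186],"rotation": [0,0,0]},{"grip": -1,"translation": [2,-36,-186],"rotation": [0,0,0]}])

```text
time_s: 7.1
eef_pos: [0.4735, 0.1331, 0.1323]
ee_rot: [[-0.002, 0.007, 1.0], [-1.0, 0.001, -0.002], [-0.001, -1.0, 0.007]]
contact_force: [-0.3, -0.1, -1.6]
width: 0.0423
```

```bash
python3 go.py .472 .133 .066 -90; python3 - <<'E'
from h import *
c=snap('wrist','w3.png',scale=1.5)
E
```

```text
t 7.1 pos [473.5 133.1 132.3] w 42.3 F [-0.3 -0.1 -1.6] j [  7.  19. -25.  45.   0.  97.]
  shift [ 0.2 66.3 -1.9] turn [-0.007 -0.002 -0.001] 0.4
```

View pics/w3.png

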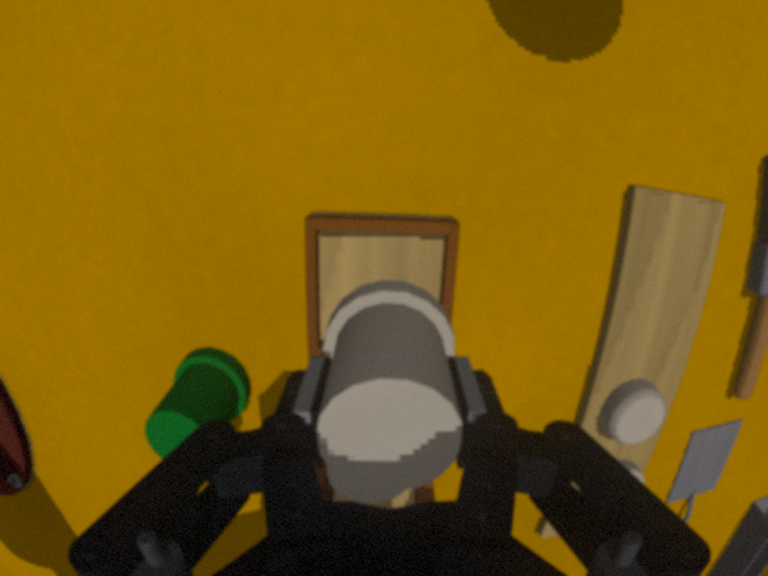

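```bash
python3 - <<'E'
from h import *
c=np.load('cam_wrist.npz')
for n,u,v,z in (('oc1',306,215,.024),('oc2',459,219,.024),('in1',318,234,.024),('in2',446,236,.024),('fl1',322,340,.024),('outR',450,330,.024),('outL',307,330,.024)):
    print(n,np.round(wat(c,u/1.5-.17,v/1.5-.17,z)*1000,1))
E
```

```text
oc1 [429.6 177.7  24. ]
oc2 [509.7 175.1  24. ]
in1 [435.5 167.3  24. ]
in2 [503.1 165.9  24. ]
fl1 [434.4 105.5  24. ]
outR [507.5 111.5  24. ]
outL [426.1 111.7  24. ]
```

Emit:
play_rows(commands=[{"grip": -1,"translation": [-1,15,-3.5],"rotation": [-0.007,0,0]},{"grip": -1,"translation": [-1,35,-3.5],"rotation": [-0.007,0,0]},{"grip": -1,"translation": [-1,50,-3.5],"rotation": [-0.007,0,0]},{"grip": -1,"translation": [-1,60,-3.5],"rotation": [-0.007,0,0]},{"grip": -1,"translation": [-1,64,-3.5],"rotation": [-0.007,0,0]},{"grip": -1,"translation": [-1,66,-3.5],"rotation": [-0.007,0,0]},{"grip": -1,"translation": [-1,67,-3.5],"rotation": [-0.007,0,0]},{"grip": -1,"translation": [-1,67,-3.5],"rotation": [-0.007,0,0]}])

```text
time_s: 8.15
eef_pos: [0.4713, 0.1342, 0.0654]
ee_rot: [[-0.002, 0.001, 1.0], [-1.0, 0.001, -0.002], [-0.001, -1.0, 0.001]]
contact_force: [-0.3, -0.6, -0.9]
width: 0.0421
```

```bash
python3 go.py .470 .1343 .065 -90; python3 - <<'E'
from h import *
c=snap('wrist','w4.png',scale=1.5)
E
```

```text
t 8.15 pos [471.3 134.2  65.4] w 42.1 F [-0.3 -0.6 -0.9] j [  7.  24. -30.  36.   0.  97.]
  shift [-0.1  0.4 -1.3] turn [-0.001 -0.002 -0.001] 0.2
```

View pics/w4.png

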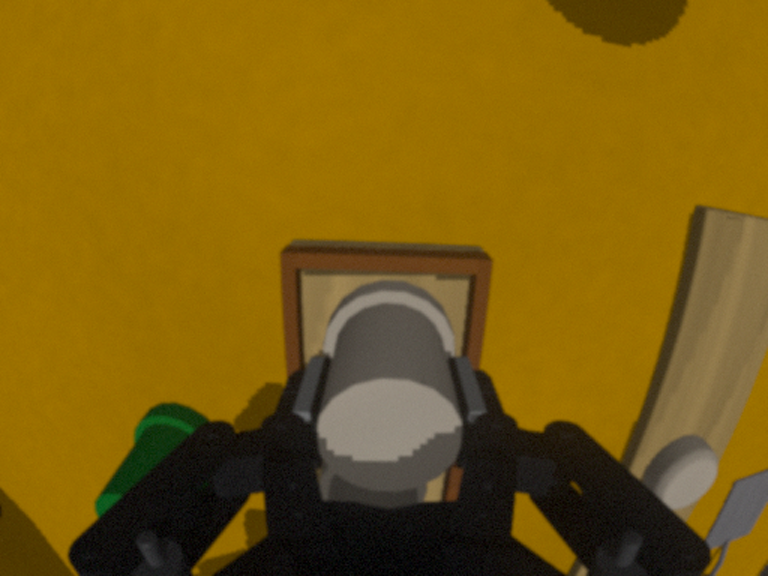

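Emit:
play_rows(commands=[{"grip": -1,"translation": [0,0.5,-2],"rotation": [0,0,0]},{"grip": -1,"translation": [0,1.2,-3],"rotation": [0,0,0]},{"grip": -1,"translation": [0,1.2,-3],"rotation": [0,0,0]},{"grip": 1,"translation": [0,1.2,-3],"rotation": [0,0,0]},{"grip": 1,"translation": [0,1.2,-3],"rotation": [0,0,0]},{"grip": 1,"translation": [0,1.2,-3],"rotation": [0,0,0]},{"grip": 1,"translation": [0,1.2,-3],"rotation": [0,0,0]},{"grip": 1,"translation": [0,1.2,-3],"rotation": [0,0,0]}])

```text
time_s: 9.2
eef_pos: [0.4683, 0.1342, 0.0642]
ee_rot: [[-0.002, 0.001, 1.0], [-1.0, 0.001, -0.002], [-0.001, -1.0, 0.001]]
contact_force: [-0.2, 0.5, -0.1]
width: 0.0851
```

Emit:
play_rows(commands=[{"grip": 1,"translation": [0,-10,-3],"rotation": [0,0,0]},{"grip": 1,"translation": [0,-40,-3],"rotation": [0,0,0]},{"grip": 1,"translation": [0,-85,0],"rotation": [0,0,0]},{"grip": 1,"translation": [0,-135,10],"rotation": [0,0,0]},{"grip": 1,"translation": [10,-155,45],"rotation": [0,0,0]},{"grip": 1,"translation": [40,-155,85],"rotation": [0,0.15,0]},{"grip": 1,"translation": [80,-155,125],"rotation": [0,0.3,0]},{"grip": 1,"translation": [120,-155,160],"rotation": [0,0.15,0]}])

```text
time_s: 10.2
eef_pos: [0.6289, 0.0125, 0.2201]
ee_rot: [[-0.152, 0.002, 0.988], [-0.988, 0.001, -0.152], [-0.001, -1.0, 0.002]]
contact_force: [-0.4, 0.7, -0.8]
width: 0.0851
```

```bash
python3 go.py .658 -.038 .22 90; python3 - <<'E'
from h import *
c=snap('scene','s5.png',crop=(160,90,380,260),scale=3.5)
c=snap('top','t5.png',crop=(150,120,370,280),scale=3.5)
E
```

```text
t 10.2 pos [628.9  12.5 220.1] w 85.1 F [-0.4  0.7 -0.8] j [-6. 29.  5. 66.  0. 93.]
  shift [45.5  0.1 36.4] turn [ 2.000e-03  2.989e+00 -2.000e-03] 171.2
```

View pics/s5.png

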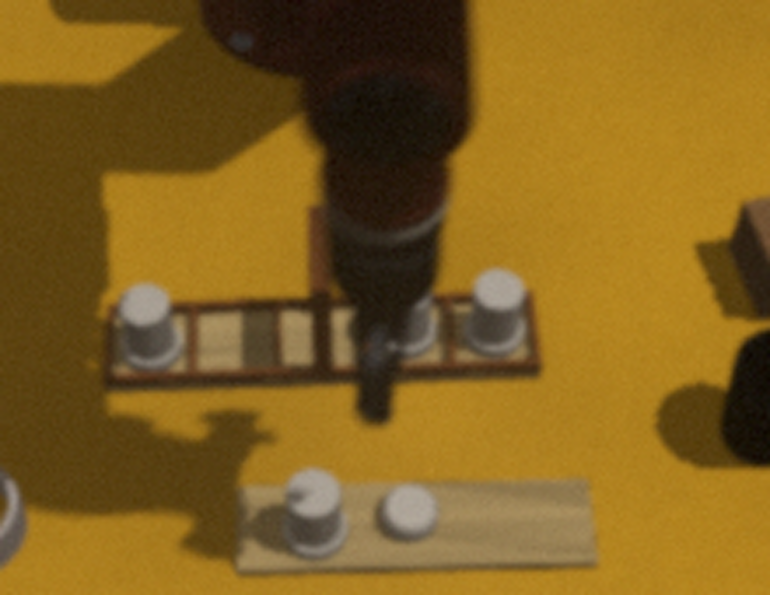

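View pics/t5.png

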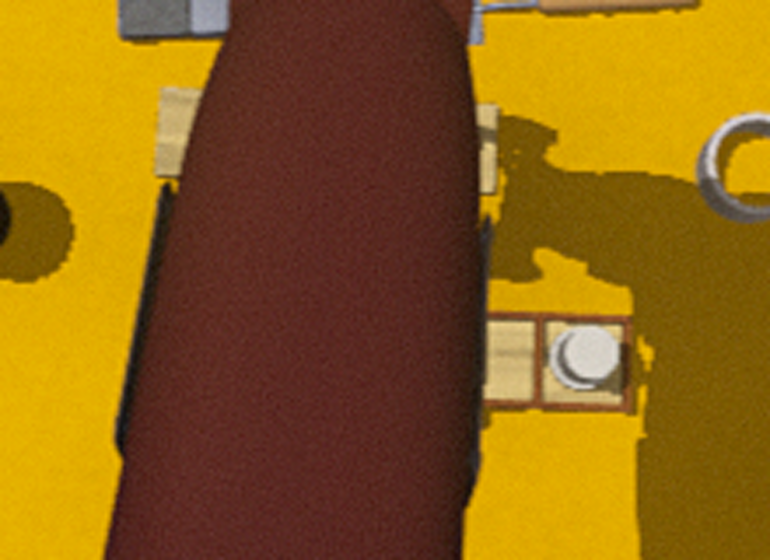

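A stands upright in the +y end compartment (scene crop, foot at (497,340), centred). I'm going to casting B and swinging the wrist round so the camera stays clear of the handle.

Emit:
play_rows(commands=[{"grip": 1,"translation": [6,0,5],"rotation": [0,-0.17,0]},{"grip": 1,"translation": [16,0,12],"rotation": [0,-0.35,0]},{"grip": 1,"translation": [26,0,20],"rotation": [0,-0.53,0]},{"grip": 1,"translation": [36,0,28],"rotation": [0,-0.71,0]},{"grip": 1,"translation": [42,0,33],"rotation": [0,-0.89,0]},{"grip": 1,"translation": [46,0,35],"rotation": [0,-1.07,0]},{"grip": 1,"translation": [46,0,35],"rotation": [0,-1.25,0]},{"grip": 1,"translation": [46,0,35],"rotation": [0,-1.43,0]}])

```text
time_s: 11.3
eef_pos: [0.6575, -0.0407, 0.2199]
ee_rot: [[0.959, 0.002, 0.283], [-0.283, -0.0, 0.959], [0.002, -1.0, 0.001]]
contact_force: [0.0, 0.3, -0.0]
width: 0.0853
```

```bash
python3 go.py .6565 -.0385 .22 90
```

```text
t 11.3 pos [657.5 -40.7 219.9] w 85.3 F [ 0.   0.3 -0. ] j [-10.  32.  11.  68.   0.   7.]
  shift [-1.6 -0.1  1.8] turn [ 0.002 -1.857  0.002] 106.4
```

Emit:
play_rows(commands=[{"grip": 1,"translation": [0,0,0],"rotation": [0,-0.17,0]},{"grip": 1,"translation": [0,0,0],"rotation": [0,-0.35,0]},{"grip": 1,"translation": [0,0,0],"rotation": [0,-0.53,0]},{"grip": 1,"translation": [-1,0,1],"rotation": [0,-0.71,0]},{"grip": 1,"translation": [-1,0,1],"rotation": [0,-0.89,0]},{"grip": 1,"translation": [-1,0,1],"rotation": [0,-1.07,0]},{"grip": 1,"translation": [-1,0,1],"rotation": [0,-1.25,0]},{"grip": 1,"translation": [-1.6,0,1.8],"rotation": [0,-1.43,0]}])

```text
time_s: 12.3
eef_pos: [0.656, -0.0381, 0.2206]
ee_rot: [[0.409, 0.002, -0.912], [0.912, 0.0, 0.409], [0.001, -1.0, -0.002]]
contact_force: [1.2, -0.4, -0.1]
width: 0.0854
```

Emit:
play_rows(commands=[{"grip": 1,"translation": [0,0,0],"rotation": [0,-0.17,0]},{"grip": 1,"translation": [0,0,0],"rotation": [0,-0.35,0]},{"grip": 1,"translation": [0,0,0],"rotation": [0,-0.43,0]},{"grip": 1,"translation": [0,0,0],"rotation": [0,-0.43,0]},{"grip": 1,"translation": [0,0,0],"rotation": [0,-0.43,0]},{"grip": 1,"translation": [0,0,0],"rotation": [0,-0.43,0]},{"grip": 1,"translation": [0,0,0],"rotation": [0,-0.43,0]},{"grip": 1,"translation": [0,0,0],"rotation": [0,-0.43,0]}])

```text
time_s: 13.3
eef_pos: [0.656, -0.0381, 0.2206]
ee_rot: [[-0.008, 0.002, -1.0], [1.0, 0.0, -0.008], [0.0, -1.0, -0.002]]
contact_force: [0.6, -0.3, -0.2]
width: 0.0856
```

```bash
python3 go.py .6565 -.0385 .0643 90; python3 - <<'E'
from h import *
c=snap('wrist','w6.png',scale=1.5)
E
```

```text
t 13.3 pos [656.  -38.1 220.6] w 85.6 F [ 0.6 -0.3 -0.2] j [ -10.   32.   11.   68.    0. -100.]
  shift [-4.000e-01  1.563e+02 -1.000e-01] turn [0.002 0.008 0.   ] 0.5
```

View pics/w6.png

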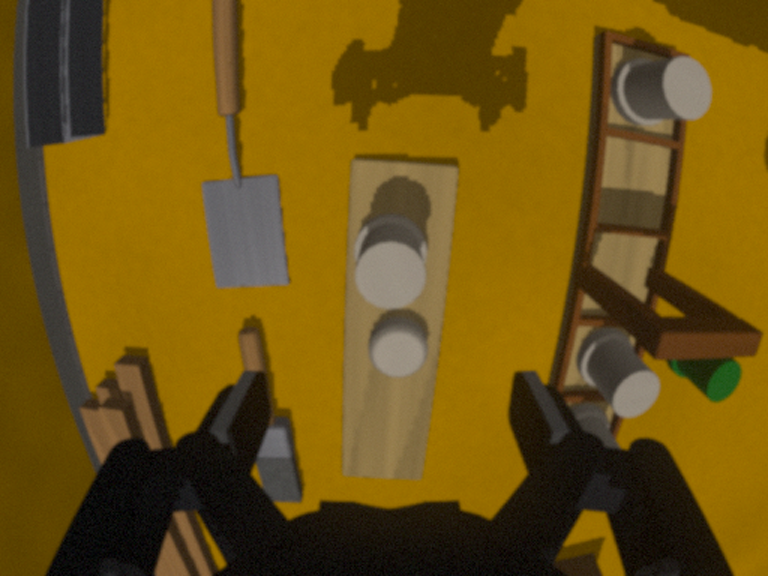

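B is centred under the jaws (top at (391,273)). I descend and grasp it.

Emit:
play_rows(commands=[{"grip": 1,"translation": [0,35,0],"rotation": [0.002,0.008,0]},{"grip": 1,"translation": [0,80,0],"rotation": [0.002,0.008,0]},{"grip": 1,"translation": [0,125,0],"rotation": [0.002,0.008,0]},{"grip": 1,"translation": [0,148,0],"rotation": [0.002,0.008,0]},{"grip": 1,"translation": [0,156.5,0],"rotation": [0.002,0.008,0]},{"grip": 1,"translation": [0,156.5,0],"rotation": [0.002,0.008,0]},{"grip": -1,"translation": [0,156.5,0],"rotation": [0.002,0.008,0]},{"grip": -1,"translation": [0,156.5,0],"rotation": [0.002,0.008,0]}])

```text
time_s: 14.35
eef_pos: [0.6571, -0.0382, 0.0652]
ee_rot: [[-0.0, 0.002, -1.0], [1.0, -0.0, -0.0], [-0.0, -1.0, -0.002]]
contact_force: [0.6, 0.4, 0.6]
width: 0.0516
```

Emit:
play_rows(commands=[{"grip": -1,"translation": [0,0,0],"rotation": [0,0,0]},{"grip": -1,"translation": [0,0,0],"rotation": [0,0,0]},{"grip": -1,"translation": [0,0,0],"rotation": [0,0,0]},{"grip": -1,"translation": [0,0,0],"rotation": [0,0,0]},{"grip": -1,"translation": [0,0,0],"rotation": [0,0,0]},{"grip": -1,"translation": [0,-5,0],"rotation": [0,0,0]},{"grip": -1,"translation": [0,-20,0],"rotation": [0,0,0]},{"grip": -1,"translation": [0,-45,0],"rotation": [0,0,0]}])

```text
time_s: 15.35
eef_pos: [0.6563, -0.0381, 0.1106]
ee_rot: [[0.0, 0.0, -1.0], [1.0, 0.0, 0.0], [0.0, -1.0, -0.0]]
contact_force: [0.5, 0.7, -0.4]
width: 0.0417
```

```bash
python3 - <<'E'
from h import *
c=np.load('cam_wrist.npz')
for n,u,v,z in (('B',391,273,.082),('end oc1',605,34,.024),('oc2',687,52,.024),('s0 L',604,133,.024),('s0 R',680,147,.024),('s1 L',595,229,.024),('s1 R',667,236,.024),('bar c',712,333,.15)):
    print(n,np.round(wat(c,u/1.5-.17,v/1.5-.17,z)*1000,1))
E
python3 go.py .462 -.099 .13 90
```

```text
B [653.8 -41.3  82. ]
end oc1 [ 494.9 -213.6   24. ]
oc2 [ 415.6 -215.    24. ]
s0 L [ 494.3 -135.8   24. ]
s0 R [ 420.2 -133.9   24. ]
s1 L [495.1 -61.   24. ]
s1 R [423.6 -58.8  24. ]
bar c [467.1 -29.2 150. ]
t 15.35 pos [656.3 -38.1 110.6] w 41.7 F [ 0.5  0.7 -0.4] j [ -10.   37.    1.   55.    0. -100.]
  shift [-60.9 -19.5 194.3] turn [ 0. -0.  0.] 0.0
```

Emit:
play_rows(commands=[{"grip": -1,"translation": [-15,-18,5],"rotation": [0,0,0]},{"grip": -1,"translation": [-35,-20,30],"rotation": [0,0,0]},{"grip": -1,"translation": [-52,-20,70],"rotation": [0,0,0]},{"grip": -1,"translation": [-59,-20,112],"rotation": [0,0,0]},{"grip": -1,"translation": [-59,-20,152],"rotation": [0,0,0]},{"grip": -1,"translation": [-59,-20,182],"rotation": [0,0,0]},{"grip": -1,"translation": [-59,-20,195],"rotation": [0,0,0]},{"grip": -1,"translation": [-59,-20,195],"rotation": [0,0,0]}])

```text
time_s: 16.35
eef_pos: [0.4614, -0.0977, 0.1311]
ee_rot: [[0.001, 0.001, -1.0], [1.0, -0.0, 0.001], [-0.0, -1.0, -0.001]]
contact_force: [0.5, -0.6, -1.1]
width: 0.0417
```

```bash
python3 go.py .4608 -.0972 .0652 90; python3 - <<'E'
from h import *
c=snap('wrist','w7.png',scale=1.5)
c=snap('scene','s7.png',crop=(160,90,380,260),scale=3.5)
E
```

```text
t 16.35 pos [461.4 -97.7 131.1] w 41.7 F [ 0.5 -0.6 -1.1] j [ -21.   17.  -28.   45.    0. -111.]
  shift [ 0.5 65.9  0.7] turn [ 0.001 -0.001 -0.   ] 0.1
```

View pics/w7.png

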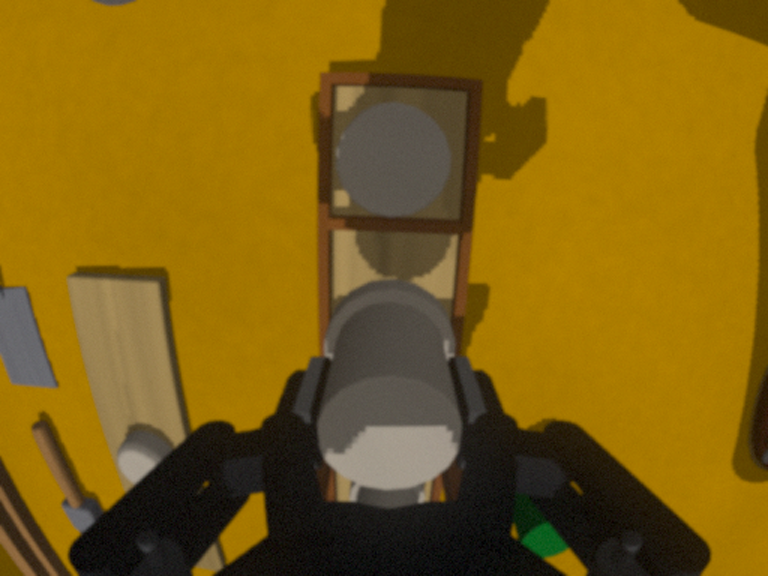

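View pics/s7.png

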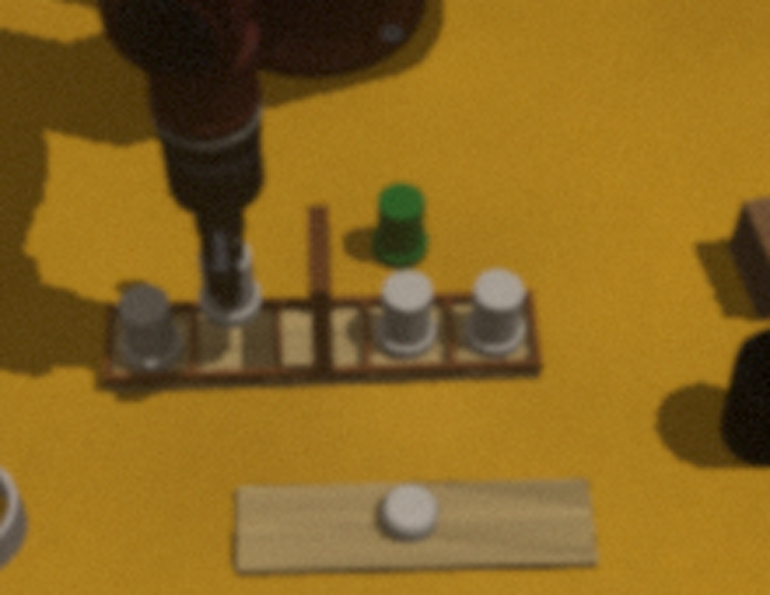

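Casting B hangs over the empty inner compartment on the −y side, which shows empty in the scene crop at (240,335). The casting at (145,325) stands next to it. I'm lowering B gently.

Emit:
play_rows(commands=[{"grip": -1,"translation": [0.5,15,2],"rotation": [0,0,0]},{"grip": -1,"translation": [0.5,35,2],"rotation": [0,0,0]},{"grip": -1,"translation": [0.5,50,2],"rotation": [0,0,0]},{"grip": -1,"translation": [0.5,59,2],"rotation": [0,0,0]},{"grip": -1,"translation": [0.5,63,2],"rotation": [0,0,0]},{"grip": -1,"translation": [0.5,65,2],"rotation": [0,0,0]},{"grip": -1,"translation": [0.5,65.5,2],"rotation": [0,0,0]},{"grip": -1,"translation": [0.5,65.5,2],"rotation": [0,0,0]}])

```text
time_s: 17.45
eef_pos: [0.4609, -0.0973, 0.0657]
ee_rot: [[0.0, 0.002, -1.0], [1.0, -0.001, 0.0], [-0.001, -1.0, -0.002]]
contact_force: [0.2, 0.3, -1.7]
width: 0.0419
```

```bash
python3 go.py .4608 -.0972 .0652 90; python3 - <<'E'
from h import *
c=snap('wrist','w8.png',scale=1.5)
E
```

```text
t 17.45 pos [460.9 -97.3  65.7] w 41.9 F [ 0.2  0.3 -1.7] j [ -21.   22.  -33.   35.    0. -111.]
  shift [0.1 0.5 0.1] turn [ 0.002 -0.    -0.001] 0.1
```

View pics/w8.png

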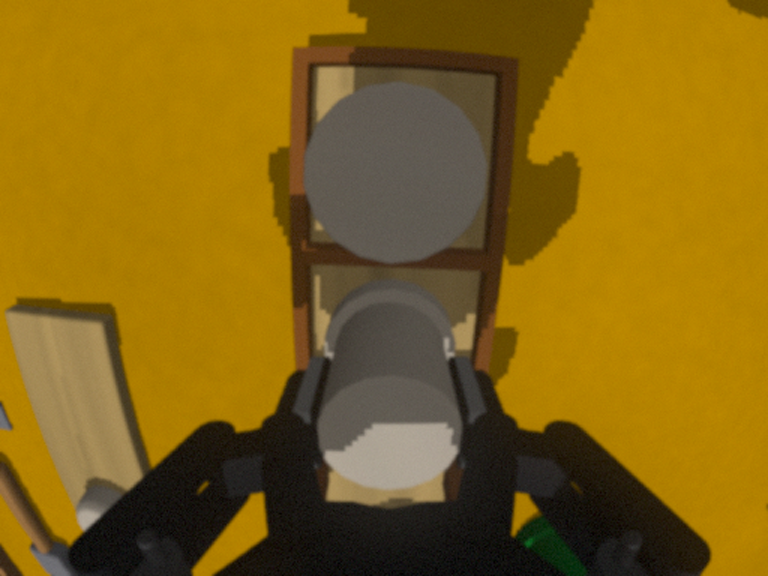

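B's foot (326–455) lies inside the compartment floor (313–478). A slight −x nudge, then release.

Emit:
play_rows(commands=[{"grip": -1,"translation": [0,0.3,2],"rotation": [0,0,0]},{"grip": -1,"translation": [0,0.9,2.5],"rotation": [0,0,0]},{"grip": -1,"translation": [0,0.9,2.5],"rotation": [0,0,0]},{"grip": 1,"translation": [0,0.9,2.5],"rotation": [0,0,0]},{"grip": 1,"translation": [0,0.9,2.5],"rotation": [0,0,0]},{"grip": 1,"translation": [0,0.9,2.5],"rotation": [0,0,0]},{"grip": 1,"translation": [0,0.9,2.5],"rotation": [0,0,0]},{"grip": 1,"translation": [0,0.9,2.5],"rotation": [0,0,0]}])

```text
time_s: 18.5
eef_pos: [0.4584, -0.0972, 0.0648]
ee_rot: [[0.0, 0.002, -1.0], [1.0, -0.001, 0.0], [-0.001, -1.0, -0.002]]
contact_force: [-0.2, -0.2, -0.4]
width: 0.0852
```

Emit:
play_rows(commands=[{"grip": 1,"translation": [0,-10,2.5],"rotation": [0,0,0]},{"grip": 1,"translation": [0,-40,2.5],"rotation": [0,0,0]},{"grip": 1,"translation": [0,-85,2.5],"rotation": [0,0,0]},{"grip": 1,"translation": [0,-135,2.5],"rotation": [0,0,0]},{"grip": 1,"translation": [0,-175,2.5],"rotation": [0,0,0]},{"grip": 1,"translation": [0,-190,2.5],"rotation": [0,0,0]},{"grip": 1,"translation": [0,-195,2.5],"rotation": [0,0.15,0]},{"grip": 1,"translation": [0,-195,2.5],"rotation": [0,0.3,0]}])

```text
time_s: 19.5
eef_pos: [0.4555, -0.0971, 0.261]
ee_rot: [[0.3, 0.004, -0.954], [0.954, -0.001, 0.3], [-0.0, -1.0, -0.004]]
contact_force: [-0.4, 0.8, -0.9]
width: 0.0852
```

```bash
python3 go.py .465 -.0195 .26 -2.3; python3 - <<'E'
from h import *
c=snap('wrist','w9.png',scale=1.5)
c=snap('scene','s9.png',crop=(160,90,380,260),scale=3.5)
E
```

```text
t 19.5 pos [455.5 -97.1 261. ] w 85.2 F [-0.4  0.8 -0.9] j [-21.  10. -17.  63.   0. -94.]
  shift [76.9  0.9 14.2] turn [0.003 1.306 0.002] 74.8
```

View pics/w9.png

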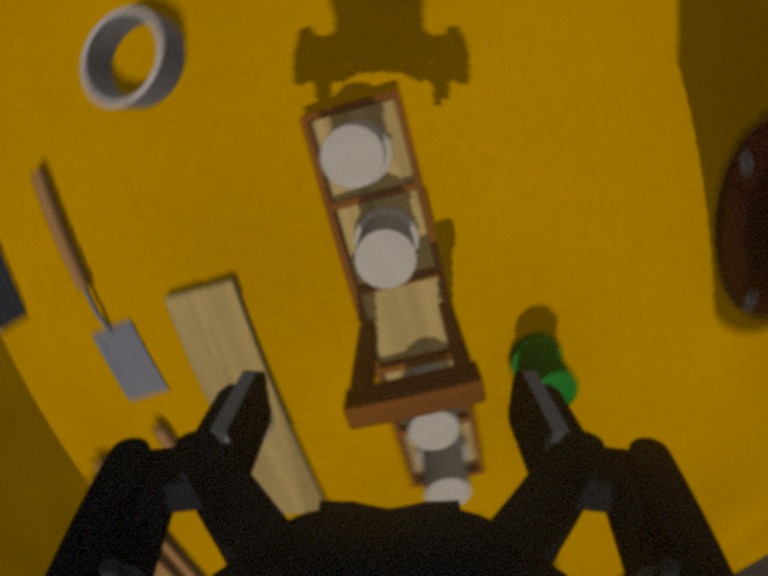

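View pics/s9.png

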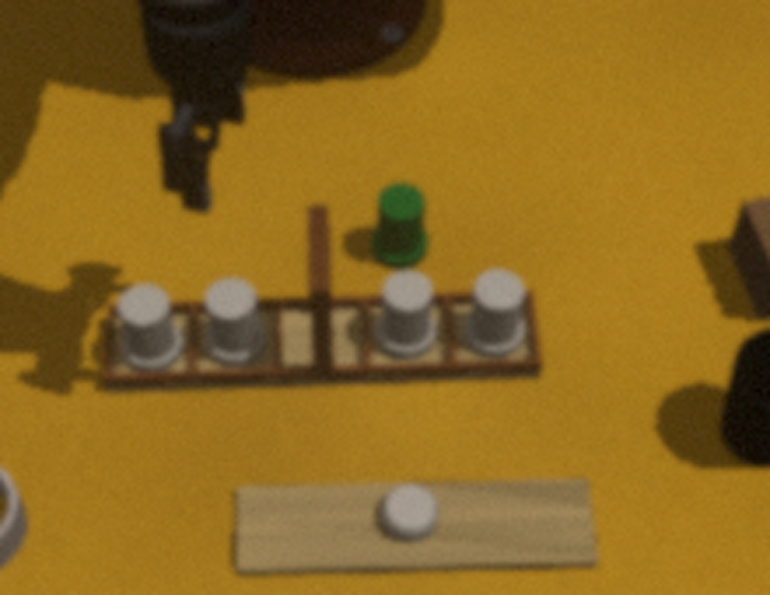

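All four castings stand upright, one per compartment: scene crop feet at (150,350), (232,345), (405,338), (497,338). The disc and green look-alike are untouched. Next I align over the handle.

Emit:
play_rows(commands=[{"grip": 1,"translation": [10,0,2],"rotation": [0,0.17,0]},{"grip": 1,"translation": [22,0,4],"rotation": [0,0.35,0]},{"grip": 1,"translation": [34,0,6],"rotation": [0.001,0.53,0]},{"grip": 1,"translation": [46,0,8],"rotation": [0.002,0.71,0.001]},{"grip": 1,"translation": [58,0,10],"rotation": [0.002,0.89,0.001]},{"grip": 1,"translation": [70,0,13],"rotation": [0.003,1.07,0.002]},{"grip": 1,"translation": [77,1,14],"rotation": [0.003,1.25,0.002]},{"grip": 1,"translation": [77,1,14],"rotation": [0.003,1.306,0.002]}])

```text
time_s: 20.6
eef_pos: [0.4645, -0.0189, 0.2596]
ee_rot: [[0.999, -0.001, 0.036], [-0.036, 0.0, 0.999], [-0.001, -1.0, 0.0]]
contact_force: [0.4, -0.1, 0.0]
width: 0.0857
```

```bash
python3 go.py .465 -.0195 .26 -2.3; python3 - <<'E'
from h import *
c=snap('wrist','w10.png',scale=1.5); print(np.round(c['pose'],3).tolist())
E
```

```text
t 20.6 pos [464.5 -18.9 259.6] w 85.7 F [ 0.4 -0.1  0. ] j [-11.  10. -17.  63.   0.  -9.]
  shift [ 0.5 -0.4 -0.6] turn [-0.     0.004 -0.001] 0.2
[[0.036, 0.944, 0.327, 0.379], [0.999, -0.034, -0.012, -0.016], [-0.001, 0.327, -0.945, 0.38], [0.0, 0.0, 0.0, 1.0]]
```

View pics/w10.png

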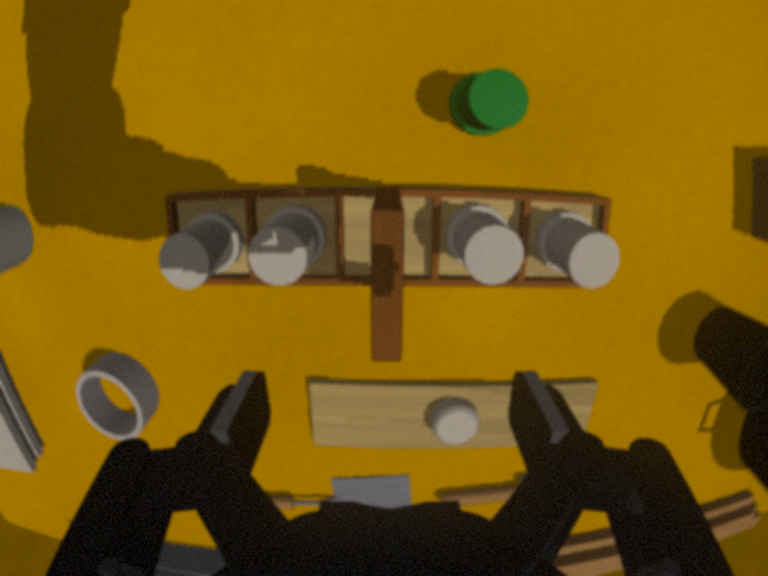

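```bash
python3 - <<'E'
from h import *
c=np.load('cam_wrist.npz')
for n,u,v,z in (('n1',373,208,.15),('n2',403,209,.15),('f1',372,359,.15),('f2',402,359,.15),('cornL',168,196,.024),('cornR',609,201,.024),('cR2',606,287,.024),('mid far',387,282,.024),('mid near',387,190,.024)):
    print(n,np.round(wat(c,u/1.5-.17,v/1.5-.17,z)*1000,1))
E
```

```text
n1 [415.3 -25.7 150. ]
n2 [416.4 -10.1 150. ]
f1 [503.3 -30.5 150. ]
f2 [503.9 -13.  150. ]
cornL [ 412.7 -209.5   24. ]
cornR [430.9 173.4  24. ]
cR2 [510.4 178.6  24. ]
mid far [498.6 -22.1  24. ]
mid near [421.2 -19.3  24. ]
```

The bar's top face spans (372–403, 207–360), centred between the open fingers and parallel to them. I descend and close on it.

Emit:
play_rows(commands=[{"grip": 1,"translation": [-2.5,25,-0.6],"rotation": [0,0.003,0]},{"grip": 1,"translation": [-2.5,60,-0.6],"rotation": [0,0.003,0]},{"grip": 1,"translation": [-2.5,95,-0.6],"rotation": [0,0.003,0]},{"grip": 1,"translation": [-2.5,113,-0.6],"rotation": [0,0.003,0]},{"grip": 1,"translation": [-2.5,119.5,-0.6],"rotation": [0,0.003,0]},{"grip": 1,"translation": [-2.5,119.5,-0.6],"rotation": [0,0.003,0]},{"grip": 1,"translation": [-2.5,119.5,-0.6],"rotation": [0,0.003,0]},{"grip": 1,"translation": [-2.5,119.5,-0.6],"rotation": [0,0.003,0]}])

```text
time_s: 21.65
eef_pos: [0.4624, -0.0197, 0.1408]
ee_rot: [[0.999, 0.001, 0.04], [-0.04, 0.0, 0.999], [0.001, -1.0, 0.0]]
contact_force: [0.1, 0.0, 0.8]
width: 0.0854
```

```bash
python3 go.py .462 -.0195 .140 -2.3; python3 - <<'E'
from h import *
c=snap('wrist','w11.png',scale=1.5)
E
```

```text
t 21.65 pos [462.4 -19.7 140.8] w 85.4 F [0.1 0.  0.8] j [-12.  16. -28.  46.   0.  -9.]
  shift [-0.4  0.8  0.1] turn [-0.     0.     0.001] 0.0
```

View pics/w11.png

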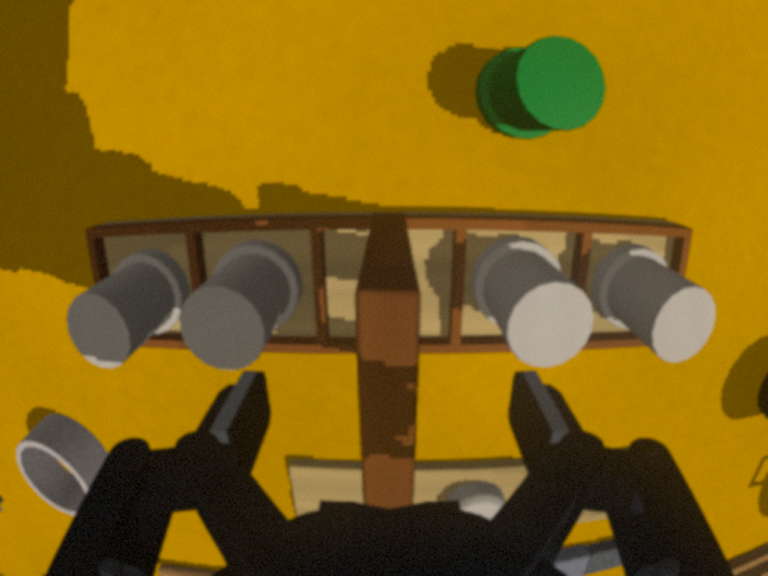

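```bash
python3 - <<'E'
from h import *
c=np.load('cam_wrist.npz')
for n,u,v,z in (('n1',358,290,.15),('n2',419,292,.15),('mid near rim',388,216,.024)):
    print(n,np.round(wat(c,u/1.5-.17,v/1.5-.17,z)*1000,1))
E
```

```text
n1 [415.9 -26.2 150. ]
n2 [417.2 -10.  150. ]
mid near rim [419.2 -18.7  24. ]
```

Emit:
play_rows(commands=[{"grip": -1,"translation": [0,0.5,0],"rotation": [0,0,0]},{"grip": -1,"translation": [0,0.5,0],"rotation": [0,0,0]},{"grip": -1,"translation": [0,0.5,0],"rotation": [0,0,0]},{"grip": -1,"translation": [0,0.5,0],"rotation": [0,0,0]},{"grip": -1,"translation": [0,0.5,0],"rotation": [0,0,0]},{"grip": -1,"translation": [0,0.5,0],"rotation": [0,0,0]},{"grip": -1,"translation": [0,0.5,0],"rotation": [0,0,0]},{"grip": -1,"translation": [0,0.5,0],"rotation": [0,0,0]}])

```text
time_s: 22.7
eef_pos: [0.4624, -0.0198, 0.1404]
ee_rot: [[0.999, 0.001, 0.04], [-0.04, -0.0, 0.999], [0.001, -1.0, -0.0]]
contact_force: [-1.0, -1.4, 6.1]
width: 0.0171
```

Emit:
play_rows(commands=[{"grip": -1,"translation": [0,0,0],"rotation": [0,0,0]},{"grip": -1,"translation": [0,0,0],"rotation": [0,0,0]},{"grip": -1,"translation": [0,-1,0],"rotation": [0,0,0]},{"grip": -1,"translation": [0,-2,0],"rotation": [0,0,0]},{"grip": -1,"translation": [0,-4,0],"rotation": [0,0,0]},{"grip": -1,"translation": [0,-7,0],"rotation": [0,0,0]},{"grip": -1,"translation": [0,-10,0],"rotation": [0,0,0]},{"grip": -1,"translation": [0,-12,0],"rotation": [0,0,0]}])

```text
time_s: 23.7
eef_pos: [0.4625, -0.0198, 0.1526]
ee_rot: [[0.999, 0.001, 0.04], [-0.04, -0.0, 0.999], [0.001, -1.0, -0.0]]
contact_force: [1.2, -0.0, -7.2]
width: 0.017
```

```bash
python3 go.py .462 -.0195 .243 -2.3; python3 - <<'E'
from h import *
print(robot.get_obs()['ft_torque'])
c=snap('wrist','w12.png',scale=1.5)
c=snap('scene','s12.png',crop=(160,90,380,260),scale=3.5)
E
```

```text
t 23.7 pos [462.5 -19.8 152.6] w 17.0 F [ 1.2 -0.  -7.2] j [-12.  15. -27.  47.  -0.  -9.]
  shift [ -0.4 -90.4   0.3] turn [ 0.    -0.     0.001] 0.1
[0.0071485  0.00913173 0.00256959]
```

View pics/w12.png

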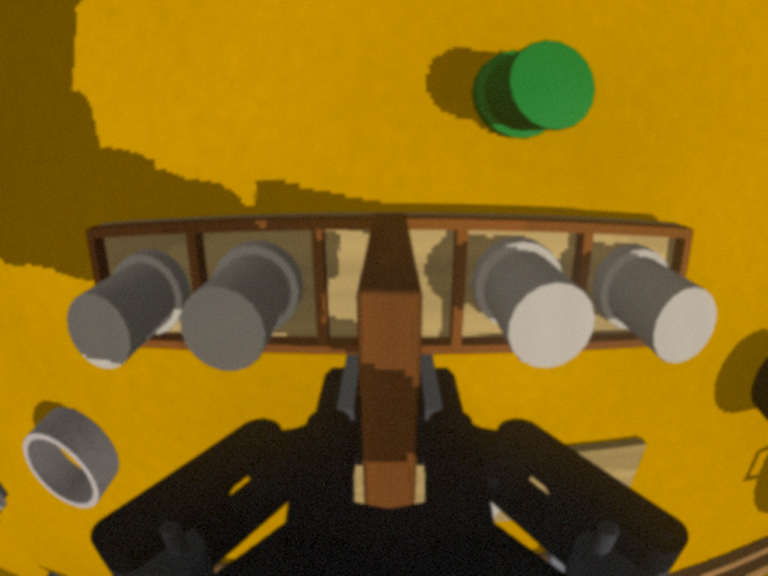

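View pics/s12.png

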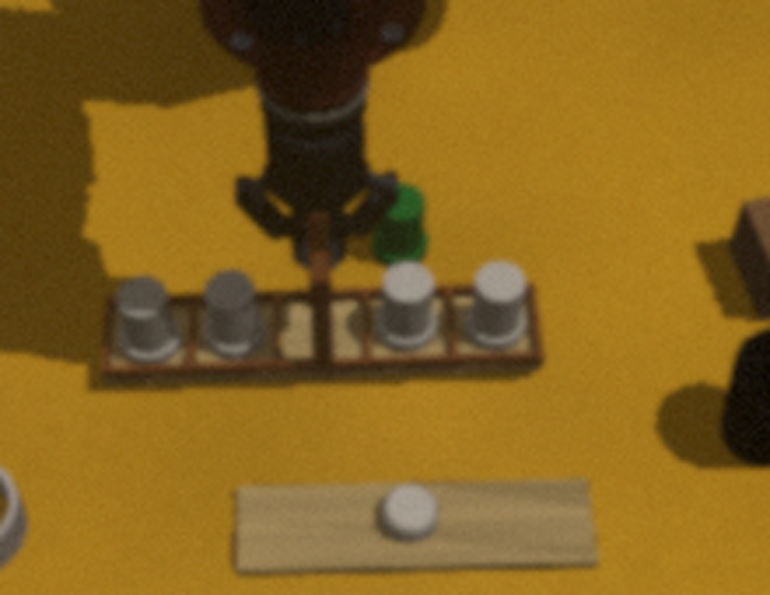

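The carrier is off the table by about 12 mm and the wrist view is unchanged from before lifting, so there was no tilt. The load is about 7 N. I lift the rest smoothly.

Emit:
play_rows(commands=[{"grip": -1,"translation": [0,-2,0],"rotation": [0,0,0]},{"grip": -1,"translation": [0,-7,0],"rotation": [0,0,0]},{"grip": -1,"translation": [0,-14,0],"rotation": [0,0,0]},{"grip": -1,"translation": [0,-22,0],"rotation": [0,0,0]},{"grip": -1,"translation": [0,-30,0],"rotation": [0,0,0]},{"grip": -1,"translation": [0,-37,0],"rotation": [0,0,0]},{"grip": -1,"translation": [0,-42,0],"rotation": [0,0,0]},{"grip": -1,"translation": [0,-44,0],"rotation": [0,0,0]}])

```text
time_s: 24.8
eef_pos: [0.4626, -0.0198, 0.1969]
ee_rot: [[0.999, 0.002, 0.04], [-0.04, -0.0, 0.999], [0.002, -1.0, -0.0]]
contact_force: [0.3, -0.3, -7.7]
width: 0.0173
```

Emit:
play_rows(commands=[{"grip": -1,"translation": [0,-2,0],"rotation": [0,0,0]},{"grip": -1,"translation": [0,-7,0],"rotation": [0,0,0]},{"grip": -1,"translation": [0,-14,0],"rotation": [0,0,0]},{"grip": -1,"translation": [0,-22,0],"rotation": [0,0,0]},{"grip": -1,"translation": [0,-30,0],"rotation": [0,0,0]},{"grip": -1,"translation": [0,-37,0],"rotation": [0,0,0]},{"grip": -1,"translation": [0,-42,0],"rotation": [0,0,0]},{"grip": -1,"translation": [0,-44,0],"rotation": [0,0,0]}])

```text
time_s: 25.8
eef_pos: [0.4627, -0.0199, 0.2413]
ee_rot: [[0.999, 0.002, 0.04], [-0.04, -0.001, 0.999], [0.002, -1.0, -0.0]]
contact_force: [-0.6, 0.5, -7.6]
width: 0.0173
```

```bash
python3 go.py .4625 -.0198 .242 -2.3; python3 - <<'E'
from h import *
print(robot.get_obs()['ft_torque'],robot.get_obs()['dq'])
c=snap('wrist','w13.png',scale=1.5)
c=snap('scene','s13.png',crop=(130,60,400,270),scale=2.8)
E
```

```text
t 25.8 pos [462.7 -19.9 241.3] w 17.3 F [-0.6  0.5 -7.6] j [-12.  10. -19.  61.  -0.  -9.]
  shift [-0.2 -0.7  0. ] turn [ 0.    -0.     0.002] 0.1
[ 0.0545578  -0.02916435  0.00326264] [ 9.02012622e-03 -4.51718840e-01  1.25186796e+00  1.98408250e+00
 -4.91593331e-02 -1.90982522e-03]
```

View pics/w13.png

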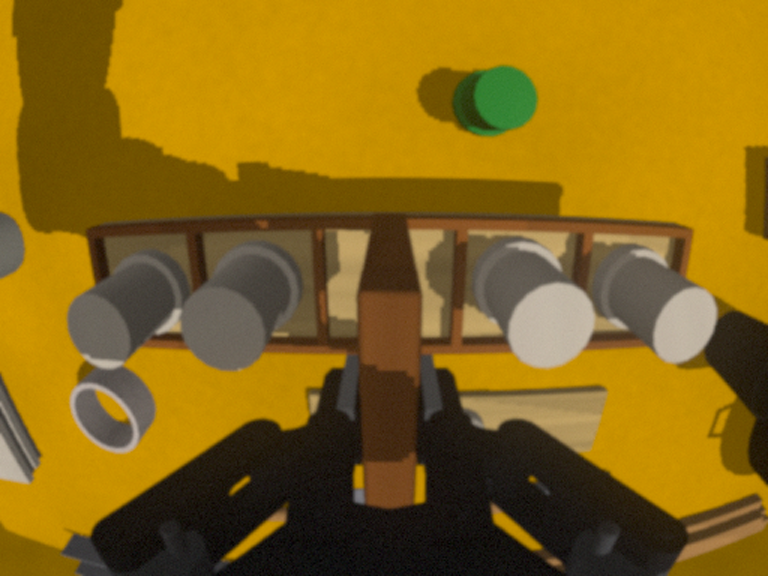

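View pics/s13.png

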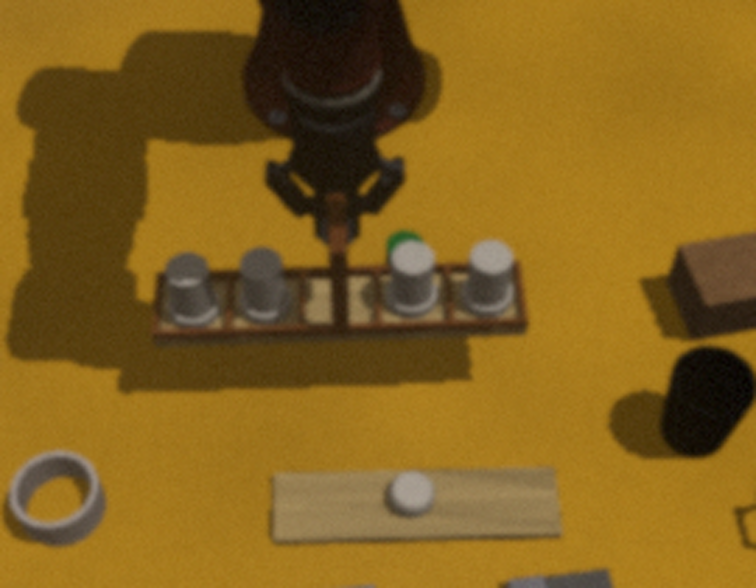

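Full carrier hangs level about 100 mm up. Relative to the gripper it sits in the same pixels as before (rim (90,230)–(690,232)). I let it settle.

Emit:
play_rows(commands=[{"grip": -1,"translation": [0,0,0],"rotation": [0,0,0]},{"grip": -1,"translation": [0,0,0],"rotation": [0,0,0]},{"grip": -1,"translation": [0,0,0],"rotation": [0,0,0]},{"grip": -1,"translation": [0,0,0],"rotation": [0,0,0]},{"grip": -1,"translation": [0,0,0],"rotation": [0,0,0]},{"grip": -1,"translation": [0,0,0],"rotation": [0,0,0]},{"grip": -1,"translation": [0,0,0],"rotation": [0,0,0]},{"grip": -1,"translation": [0,0,0],"rotation": [0,0,0]}])

```text
time_s: 26.9
eef_pos: [0.4626, -0.0198, 0.2411]
ee_rot: [[0.999, 0.002, 0.04], [-0.04, -0.0, 0.999], [0.002, -1.0, -0.0]]
contact_force: [-0.1, -0.4, -7.0]
width: 0.017
```

```bash
python3 - <<'E'
from h import *
a=cv2.imread('pics/w13.png').astype(int)
c=snap('wrist','w14.png',scale=1.5); b=cv2.imread('pics/w14.png').astype(int)
print('picture change',abs(a-b)[200:360,60:720].mean())
o=robot.get_obs(); print(o['time_s'],o['eef_pos'],np.abs(o['dq']).max(),o['contact_force'],o['width'])
print(robot.hand_in())
E
```

```text
picture change 1.997070707070707
26.95 [ 0.46261623 -0.01982355  0.24105074] 0.09227326928990558 [ 0.26827272  0.3207081  -8.3377894 ] 0.0172899223364331
the job is handed in; nothing more can be done
None
```

I set both castings from the drying board upright into the two empty compartments: the +y end one and the inner one on the −y side. I then gripped the handle at its middle, lifted the full carrier straight up about 101 mm, and handed in at about 27 s while holding it there.

- **Last pictures:** All four castings stand upright, one in each compartment. The rim and castings sit at the same pixels relative to the gripper as before the lift, so no tilt shows. The disc and the green look-alike are where they were.
- **Last readings:** The tool is level to about 0.1°, joint speeds are below 0.1°/s, and the load is about 7 to 8 N.
- **Disagreements:** The cameras differed by about 2–4 mm on positions. I settled this with a small −x nudge (about 2–3 mm) from the wrist view just before letting go of each casting. At the start, one wrist turn ran the last joint to the end of its range (180°), so I turned it back the other way; nothing was touched.

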